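# Mount a flanged roller on its arbor and hang it in the checking stand

## Task

Take the arbor out of the checking stand, thread it through the bore of the roller that lies in the V-cradle, and press it in against the sprung back-stop with about 15 N (never more than 20 N) until its collar sits flush on the roller. Then lift the roller on the arbor, carry it over and lay the arbor gently back in the stand's two slots as it lay before, the roller still fully home against the collar, and let go. Do not touch the roller with the fingers and leave the tin, the carton and the chisel where they are.

Things in the scene. Friction and masses are not known exactly. Their poses are not given: they have to be found in the camera images.
- arbor_grip (a point): Centre of the arbor's grip, the end to take hold of: black plastic bar 18 x 18 mm square, 100 mm long (along x). x axis: along the arbor from grip to tip. From here along +x: grip to 50 mm, round neck 12 mm thick to 64 mm, collar 28 mm in diameter to 72 mm, round rod 12 mm thick to 157 mm (last 10 mm taper to 6 mm).
- arbor_seat (a point): Point of the arbor on its axis in the front face of the collar, 72 mm from arbor_grip along +x, 85 mm before the tip. Same axes as arbor_grip.
- arbor: The steel arbor, 207 mm long, 0.16 kg; origin and axes as arbor_seat. It starts lying level in the stand's slots, grip towards the robot, the grip's flats upright.
- roller_centre (a point): Centre of the roller, half-way along its axis x; end faces at x = -25 and +25 mm. The -x end faces the robot and is the one to enter. With the collar home, arbor_seat lies at x = -25 mm in this frame.
- roller: Roller, origin and axes as roller_centre: aluminium flanges 68 mm in diameter, 6 mm thick, on a black body 44 mm in diameter; 50 mm long, bore 15 mm through, 0.2 kg. Lies in the V-cradle, free to slide along it. Sprung balls in the bore, half-way along, drag on the rod with some 3 to 10 N and so shift the roller ahead of the collar, and holds it on the rod afterwards.
- cradle: V-cradle fixed to the bench, slippery, base 150 x 100 x 6 mm, rails up to 32 mm high that end at x = -40 mm and hold the roller's axis 46 mm above the bench. Origin on the bench under the axis, x along it away from the robot. Once home, draw back 10 mm or more before lifting, so that the roller leaves the back-stop.
- backstop: Guide bars of the back-stop, fixed on the cradle behind the roller; origin and axes as the cradle's. On them a block is clamped with a sprung forked steel plate (prongs 22 mm apart, the rod passes between; 11 mm spring travel). The plate's face stands some way behind the roller: where, and its stiffness, are not measured, they have to be felt.
- stand: Checking stand fixed to the bench: base 110 x 84 x 8 mm, two upright saddle plates 8 mm thick, 81 mm apart, 72 mm high, each with a slot 14 mm wide, open upward, with a flared mouth. Origin on the bench at the centre, x across the plates, away from the robot. The near plate takes the arbor's neck, the far one the rod near its tip.
- stand_seat (a point): Point fixed to the stand where arbor_seat lies when the arbor rests in the slots: 58 mm above the bench, 25.5 mm to the robot's side of the stand's centre. x axis as the stand's; the arbor lies along it, grip towards the robot.
- tin_1: Bystander: lidded round tin 68 mm in diameter, 42 mm high; origin under its centre.
- screw_carton: Bystander: small cardboard carton, 71 x 110 x 55 mm; origin under its centre.
- cold_chisel: Bystander: steel chisel lying flat, 24 x 180 x 16 mm; origin under its centre.
There are look-alikes about, which are no part of the job. Several things have the shape of the arbor; the one meant has the colours described above.

How it is judged:
On the way, in this order (a step that is already met when the one before it is completed fails the run):
1. the arbor is through the roller in the cradle, collar home (within 1.7 mm), and presses it on the back-stop with more than 11 N for 0.2 s (x of arbor_seat in the frame of roller_centre between -0.0267 and -0.0235 m and y of arbor_seat in the frame of roller_centre between -0.004 and 0.004 m and z of arbor_seat in the frame of roller_centre between -0.004 and 0.004 m and angle between the x axis of roller_centre and the x axis of arbor_seat, either way round below 0.12 rad and contact force between roller and backstop above 11 N and z of roller_centre in the frame of cradle below 0.06 m), for 0.2 s.
2. the roller hangs on the arbor, lifted 30 mm or more clear of the cradle (x of arbor_seat in the frame of roller_centre between -0.0267 and -0.0235 m and y of arbor_seat in the frame of roller_centre between -0.004 and 0.004 m and z of arbor_seat in the frame of roller_centre between -0.004 and 0.004 m and angle between the x axis of roller_centre and the x axis of arbor_seat, either way round below 0.12 rad and height (world z) of roller_centre above 0.076 m and contact force between roller and cradle below 0.1 N), for 0.2 s.
At the end, for the whole second after the job is handed in: The arbor lies in both slots of the stand, grip towards the robot (arbor_seat within 6 mm of stand_seat, axes within 0.06 rad), the roller is on it with its end face within 1.7 mm of the collar, all at rest and released (x of arbor_seat in the frame of roller_centre between -0.0267 and -0.0235 m and y of arbor_seat in the frame of roller_centre between -0.004 and 0.004 m and z of arbor_seat in the frame of roller_centre between -0.004 and 0.004 m and angle between the x axis of roller_centre and the x axis of arbor_seat, either way round below 0.12 rad and distance between arbor_seat and stand_seat below 0.006 m and angle between the x axis of arbor_seat and the x axis of stand_seat, either way round below 0.06 rad and x of arbor_grip in the frame of stand below -0.05 m and linear speed of each of roller, arbor below 0.02 m/s); the robot touches nothing.
It fails at once if the roller is pressed on the back-stop with more than 20 N (contact force between roller and backstop above 20 N).
It fails at once if the arbor is set down in the stand with more than 40 N (contact force between arbor and stand above 40 N).
It fails at once if the fingers touch the roller (contact force between the fingers and roller above 0.5 N).
It fails at once if the tin, the carton or the chisel are moved by more than 15 mm (distance of any of tin_1, screw_carton, cold_chisel from where it was at the start of the episode above 0.015 m).
It also fails if it takes over 72 s, if anything falls off the work surface, if the arm or the gripper's body presses on something with over 40 N, if the wrist force passes 120 N, or if a joint passes its speed limit or range.

## Robot

A 6-joint arm with a two-finger parallel gripper is mounted at the origin on a cart in front of the work surface, level with it; the furniture and walls round the work are solid. World frame = base frame: x ahead of the robot, y to its left, z up, the work surface at z = 0. Lengths are in m, angles in rad, forces in N, time in s.
With the tool pointing down it reaches from about 0.425 to 0.95 m from the base axis. Payload 3.5 kg.
Tool frame: the origin (TCP) lies at the very end of the fingers, on their centre line; the grasp point (between the pads) lies 19 mm behind it; z points along the fingers, y is the direction in which the jaws open and shut (so a half turn about z gives the same grasp; the last joint's range is limited). The gripper opens to 85 mm and grips with 20 to 120 N. Pads are 22 mm wide; open, the fingers measure 114 mm over their backs; the gripper's body (76 mm by 85 mm) begins 54 mm behind the grasp point. The pads swing forward as they close: fully open they stand 13 mm farther back than shut.
Start: joints at [0.977, 0.286, 1.577, -0, 1.279, -0.15], TCP at [0.29, 0.61, 0.231] pointing down, gripper open.
Joint ranges: [-2.77, 2.77], [-0.9, 2.22], [0.21, 2.48], [-1.53, 4.67], [0.24, 2.81], [-2.84, 2.84]. Speed limits (rad/s): [2.79, 2.79, 3.14, 3.14, 3.14, 3.14].

## Interface

Orientations are given as a unit quaternion [x, y, z, w].
In Python, from plant import get_state, vision, ctrl, cut_out gives the robot as it stands.
- The arm moves only by the tool jog_arm, never from a script. Its argument "commands" is text: rows parted by semicolons, each of 6 numbers parted by spaces: the shift along the world's x, y, z in m, then the turn, a rotation vector about the world's x, y, z in rad. A call has 1 to 20 rows; each row is the pose to reach, as a shift and turn from the pose commanded when the call began; what a row does not reach only later rows make up. A row lasts 1/8 s, in which the tool goes at most 62.5 mm and 10.7 degrees, less where a joint would pass 70% of its speed; a pose out of reach is approached as far as the arm can. A call with a gripper value outside its range is refused whole. "gripper" is the opening in per cent of the stroke, from 0 (shut) to 100 (fully open), set as the call begins (left out, the last holds). The fingers move at their own pace and stop on an object; "grip_force" is the grip in N (left out, the last holds). Time passes only in rows, so rows that repeat a pose let the fingers close. It gives the time, the measured TCP pose, the force and the opening at its end, in the units of the state.
- get_state(): the state, without advancing time (a new reading comes with each control period).
- vision.read_camera(name): name is "scene" or "top" or "wrist"; returns a dict with "frame" (384x512x3 uint8, red, green, blue), "z_map" (384x512 float32, m along the optical axis (not along the pixel's ray), 0 where there is no reading), "fx", "fy", "cx", "cy" (pixels), "R" (3x3) and "t" (3): a world point X has camera coordinates R X + t. Camera axes: x right, y down, z forward; pixel columns grow to the right and rows downward; lengths in m; the calibration is good to about 2 mm. A picture is of the moment at which its call begins.
- ctrl.sign_off(): hands the job in, once; it reports no verdict.
Trained networks look in the newest picture that a camera, given by its name, has taken for a name from the list of things; names that differ only in an ending like _2 or _b are one class to them, and where a whole thing is asked for, a point or a joint stands for the part that bears it (a point fixed in the world has none). Each returns a list of dicts, best first, with "conf" (0 to 1); they miss things now and then, are a little off and sometimes report something else, mostly with a low value. They report only what shows in the picture. A call takes as long as a camera call. They do not tell look-alikes from the thing itself.
- cut_out(camera, query): "pixels" (384x512 bool, what is visible of it) and "box" ([centre column, centre row, width, height] in pixels, round what is visible of it).
The state is a dict: "time": time; "qpos": joint angles; "dq": joint speeds; "joint_efforts": joint torques, N m; "eef_pos": TCP position; "tcp_rot": TCP orientation; "contact_force": force on the tool from outside, world axes, zero at the start; "wrist_torque": the same for the moment, N m; "opening": opening from 0.0 (shut) to 1.0 (fully open).
Only numpy, scipy, OpenCV 4.12 (cv2) and the standard library are available. Lean on these libraries where they do the work, as an engineer would, in place of code of your own. Each camera call takes 0.05 s, during which the arm holds its last target.

## Working session

There is one attempt and no reset: what is moved stays moved. The work goes in short steps, Python scripts to look and compute and a tool call to move; the robot and the scene stay as the last step left them, time stands still between calls to the robot, and variables do not carry over. Pictures are saved under pics/ and viewed, and the job is handed in when it is done.

Besides the shell and the picture viewer there is one more tool, called after "Call:" by a JSON object that holds its "fn" and its "kwargs", one argument or row to a line. jog_arm: Moves the arm, as the interface text tells. Its arguments: {"type":"object","properties":{"commands":{"type":"string"},"gripper":{"type":"number"},"grip_force":{"type":"number"}},"required":["commands"]}

```bash
ls; mkdir -p pics; python3 - <<'E'
from plant import get_state, vision, ctrl, cut_out
import cv2, numpy as np
print(get_state())
for n in ["scene","top","wrist"]:
    c=vision.read_camera(n)
    cv2.imwrite(f"pics/{n}0.png",c["frame"][:,:,::-1])
    np.savez(f"{n}0.npz",**c)
    print(n,c["fx"],c["fy"],c["cx"],c["cy"],np.round(c["R"],3).tolist(),np.round(c["t"],3))
E
```

```text
pics
{'time': 0.0, 'qpos': array([ 9.76997108e-01,  2.87201650e-01,  1.57818953e+00, -2.48116125e-05,
        1.27860156e+00, -1.49990516e-01]), 'dq': array([ 2.94469037e-04, -8.70243702e-05,  2.41049045e-03,  1.40718874e-03,
        1.89730454e-03, -2.75166818e-04]), 'joint_efforts': array([ 7.95944788e-05, -4.05985773e+01, -2.92624676e+01, -2.18496884e-04,
        5.77374478e-03, -1.94604567e-06]), 'eef_pos': array([0.28943024, 0.60906425, 0.22991641]), 'tcp_rot': array([ 2.20084020e-01,  9.75480181e-01, -1.12232300e-03, -4.25009074e-04]), 'contact_force': array([ 0.75399647, -0.21150592, -0.33164556]), 'wrist_torque': array([-0.03479209, -0.07309582, -0.02825768]), 'opening': 0.9971403368300216}
scene 460.1691721453038 460.1691721453038 260.45698818953923 199.12711090329165 [[0.488, -0.873, 0.016], [-0.355, -0.215, -0.91], [0.797, 0.438, -0.415]] [-0.31   0.256  1.051]
top 443.7566228429805 443.7566228429805 257.23310332362087 199.8332116050847 [[-0.02, -1.0, -0.007], [-0.989, 0.021, -0.146], [0.146, 0.004, -0.989]] [0.004 0.601 1.358]
wrist 267.95087329881204 267.95087329881204 252.44925837786542 193.64695402766944 [[0.429, 0.903, -0.003], [0.867, -0.411, 0.282], [0.253, -0.124, -0.96]] [-0.675 -0.037  0.38 ]
```

View pics/scene0.png

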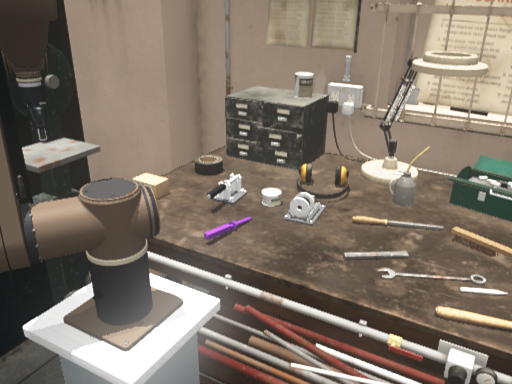

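View pics/top0.png

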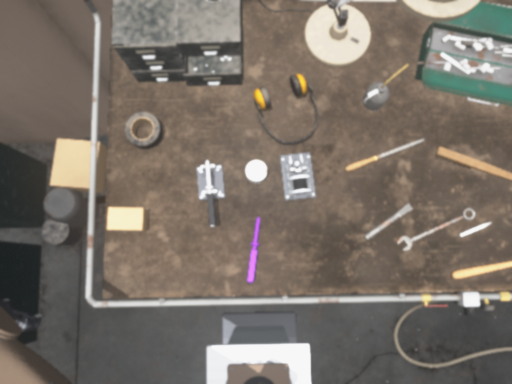

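View pics/wrist0.png

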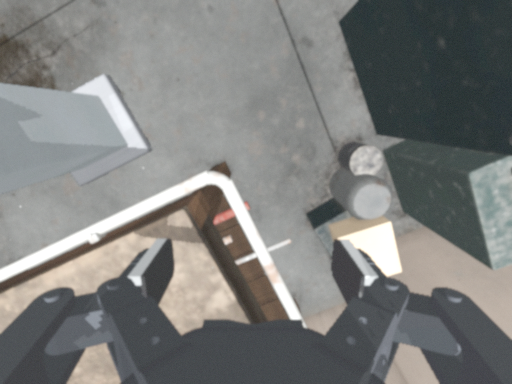

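The arbor candidates in the top view are the black-gripped one in the stand at about (212,205) and a purple look-alike on the bench at (254,250). The description picks the one in the stand. Next I'll take a close crop and coarse positions.

```bash
cat > h.py <<'E'
from plant import get_state, vision, ctrl, cut_out
import cv2, numpy as np
def world(c,u,v,z=None):
    """pixels->world by depth, u,v arrays"""
    u=np.asarray(u,float);v=np.asarray(v,float)
    if z is None: z=c["z_map"][np.round(v).astype(int),np.round(u).astype(int)]
    p=np.stack([(u-c["cx"])/c["fx"]*z,(v-c["cy"])/c["fy"]*z,z*np.ones_like(u)],-1)
    return (p-c["t"])@c["R"]
def onplane(c,u,v,h):
    u=np.asarray(u,float);v=np.asarray(v,float)
    d=np.stack([(u-c["cx"])/c["fx"],(v-c["cy"])/c["fy"],np.ones_like(u)],-1)@c["R"]
    o=-c["R"].T@c["t"]
    s=(h-o[2])/d[...,2]
    return o+d*s[...,None]
def proj(c,X):
    p=np.asarray(X)@c["R"].T+c["t"]
    return np.stack([p[...,0]/p[...,2]*c["fx"]+c["cx"],p[...,1]/p[...,2]*c["fy"]+c["cy"]],-1)
def snap(n,tag):
    c=vision.read_camera(n); cv2.imwrite(f"pics/{tag}.png",c["frame"][:,:,::-1]); np.savez(f"{tag}.npz",**c); return c
E
python3 - <<'E'
from h import *
c=snap("top","top1")
for q in ["arbor","stand","roller","cradle","backstop","tin_1","screw_carton","cold_chisel"]:
    for r in cut_out("top",q)[:3]:
        m=r["pixels"]; v,u=np.nonzero(m); P=world(c,u,v); P=P[c["z_map"][v,u]>0]
        print(q,round(r["conf"],2),np.round(r["box"]),np.round(np.median(P,0),3),"lo",np.round(np.percentile(P,3,0),3),"hi",np.round(np.percentile(P,97,0),3))
f=c["frame"][140:260,190:330,::-1]
cv2.imwrite("pics/crop1.png",cv2.resize(f,None,fx=5,fy=5,interpolation=cv2.INTER_CUBIC))
E
```

```text
arbor 0.82 [211. 192.   9.  70.] [0.614 0.138 0.066] lo [0.531 0.126 0.012] hi [0.715 0.151 0.072]
arbor 0.73 [256. 252.  13.  59.] [0.435 0.006 0.026] lo [ 0.355 -0.009  0.002] hi [0.526 0.021 0.038]
stand 0.68 [212. 184.  28.  38.] [0.672 0.134 0.01 ] lo [0.619 0.102 0.002] hi [0.718 0.183 0.068]
stand 0.31 [212. 193.  14.  64.] [0.603 0.138 0.066] lo [0.528 0.125 0.058] hi [0.716 0.15  0.072]
roller 0.51 [300. 184.  22.  23.] [ 0.645 -0.143  0.066] lo [ 0.62  -0.167  0.033] hi [ 0.669 -0.121  0.082]
cradle 0.76 [298. 179.  33.  48.] [ 0.693 -0.137  0.01 ] lo [ 0.61  -0.193 -0.001] hi [ 0.756 -0.095  0.056]
backstop 0.65 [296. 164.  16.  16.] [ 0.715 -0.14   0.027] lo [ 0.694 -0.159  0.008] hi [ 0.746 -0.118  0.06 ]
backstop 0.21 [211. 193.   8.  64.] [0.612 0.138 0.066] lo [0.533 0.126 0.013] hi [0.712 0.151 0.072]
tin_1 0.89 [257. 171.  25.  21.] [ 0.696 -0.007  0.041] lo [ 0.667 -0.036  0.008] hi [0.727 0.022 0.047]
screw_carton 0.68 [127. 220.  39.  28.] [0.549 0.399 0.055] lo [0.516 0.35  0.007] hi [0.585 0.457 0.06 ]
cold_chisel 0.5 [388. 223.  48.  38.] [ 0.534 -0.434  0.014] lo [ 0.481 -0.499  0.003] hi [ 0.578 -0.357  0.02 ]
```

View pics/crop1.png

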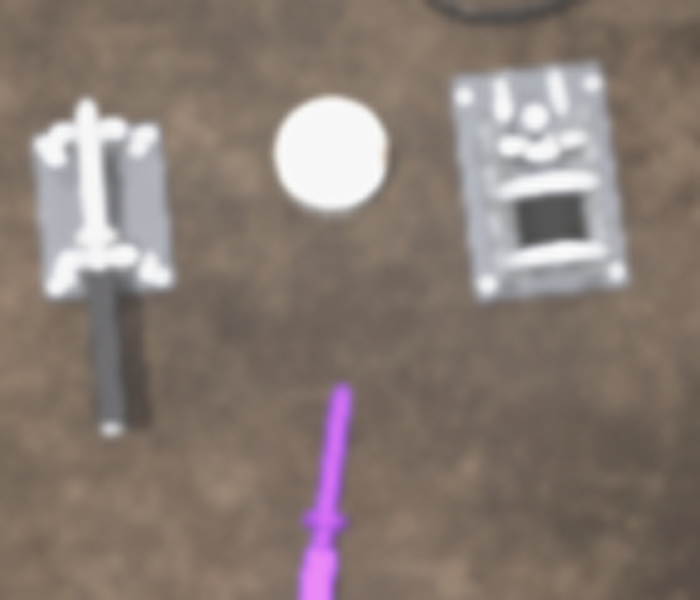

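The crop confirms it: the black-gripped arbor lies in the stand and the purple one is loose on the bench. I'll move to a view above the stand, turned so the wrist camera sits on the far side of the fingers.

Call:
{"fn": "jog_arm", "kwargs": {
  "commands": "0.02 -0.03 0 0 0 -0.17; 0.04 -0.06 0 0 0 -0.34; 0.06 -0.09 0 0 0 -0.51; 0.08 -0.12 0 0 0 -0.68; 0.1 -0.15 0 0 0 -0.85; 0.12 -0.18 0 0 0 -1.02; 0.14 -0.21 0 0 0 -1.19; 0.16 -0.24 0 0 0 -1.36; 0.18 -0.28 0 0 0 -1.53; 0.2 -0.32 0 0 0 -1.70; 0.22 -0.36 0 0 0 -1.87; 0.24 -0.4 0 0 0 -2.04; 0.26 -0.43 0 0 0 -2.21; 0.28 -0.45 0 0 0 -2.38; 0.29 -0.47 0 0 0 -2.55; 0.29 -0.47 0 0 0 -2.62; 0.29 -0.47 0 0 0 -2.62; 0.29 -0.47 0 0 0 -2.62",
  "gripper": 100
}}

```text
time: 2.85
eef_pos: [0.5797, 0.1399, 0.2314]
tcp_rot: [0.999, 0.04, 0.0, -0.0]
contact_force: [0.1, -0.3, -0.7]
opening: 0.999
```

```bash
python3 - <<'E'
from h import *
s=get_state(); print(s["time"],s["eef_pos"],s["tcp_rot"],s["qpos"],s["contact_force"])
c=snap("wrist","w1")
print(-c["R"].T@c["t"], c["R"][2])
E
```

```text
2.85 [0.57968199 0.13985209 0.23142146] [ 9.99216411e-01  3.95797692e-02  7.30433155e-05 -2.54366819e-05] [6.66885885e-02 1.14759471e-01 1.77607605e+00 4.94074971e-05
 1.25060972e+00 1.55828915e+00] [ 0.07922608 -0.27077376 -0.66071866]
[0.6517475  0.14651649 0.37371651] [-0.28284867 -0.02333961 -0.95888054]
```

View pics/w1.png

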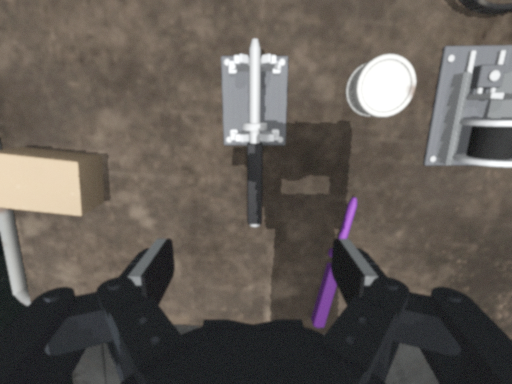

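The arbor in the stand runs from its tip at (255,40) to its grip end at (255,224), nearly parallel to the tool's x axis. The tin is at (385,85), the cradle at (480,110) and the purple look-alike at (335,260). I'll measure it from here.

```bash
cat > ax.py <<'E'
from h import *
def arbor(c,m):
    # row midpoints -> points on plane of axis height, iter
    z=c["z_map"]; out=[]
    for v in range(m.shape[0]):
        u=np.nonzero(m[v])[0]
        if len(u)<3: continue
        P=world(c,u,np.full(len(u),v)); 
        out.append([v,u.min(),u.max(),np.max(P[:,2]),np.median(P[:,2])])
    return np.array(out)
E
python3 - <<'E'
from ax import *
c=snap("wrist","w1b")
R=cut_out("wrist","arbor")
for r in R: print(r["conf"],r["box"])
m=[r for r in R if abs(r["box"][0]-255)<10][0]["pixels"]
a=arbor(c,m)
for r in a[::6]: print(np.round(r,3))
# axis points, top surface approx: use mid pixel with plane z=.058
mid=(a[:,1]+a[:,2])/2
P=onplane(c,mid,a[:,0],0.058)
for lo,hi in ((0.5,0.62),(0.62,0.75)):
    s=(P[:,0]>lo)&(P[:,0]<hi); f=np.polyfit(P[s,0],P[s,1],1); print(f, np.polyval(f,[0.55,0.65]), np.std(P[s,1]-np.polyval(f,P[s,0])))
print("ends",P[0],P[-1])
E
```

```text
0.95 [254.0, 131.1, 21.0, 185.6]
0.89 [334.8, 262.3, 42.7, 122.8]
[4.00e+01 2.53e+02 2.56e+02 6.20e-02 6.10e-02]
[4.60e+01 2.50e+02 2.59e+02 6.40e-02 6.20e-02]
[5.20e+01 2.49e+02 2.60e+02 6.30e-02 6.20e-02]
[5.8e+01 2.5e+02 2.6e+02 6.5e-02 6.2e-02]
[6.40e+01 2.50e+02 2.59e+02 6.50e-02 6.30e-02]
[7.00e+01 2.50e+02 2.59e+02 6.40e-02 6.30e-02]
[7.6e+01 2.5e+02 2.6e+02 6.4e-02 6.2e-02]
[8.2e+01 2.5e+02 2.6e+02 6.4e-02 6.3e-02]
[8.8e+01 2.5e+02 2.6e+02 6.4e-02 6.3e-02]
[9.40e+01 2.50e+02 2.59e+02 6.40e-02 6.30e-02]
[1.00e+02 2.50e+02 2.59e+02 6.40e-02 6.30e-02]
[1.06e+02 2.50e+02 2.58e+02 6.40e-02 6.20e-02]
[1.12e+02 2.50e+02 2.58e+02 6.40e-02 6.30e-02]
[1.18e+02 2.50e+02 2.59e+02 6.50e-02 6.30e-02]
[1.24e+02 2.44e+02 2.66e+02 7.20e-02 7.00e-02]
[1.30e+02 2.46e+02 2.64e+02 7.20e-02 6.90e-02]
[1.36e+02 2.50e+02 2.59e+02 6.40e-02 6.30e-02]
[1.42e+02 2.48e+02 2.61e+02 6.40e-02 6.20e-02]
[1.48e+02 2.47e+02 2.62e+02 6.80e-02 6.70e-02]
[1.54e+02 2.47e+02 2.62e+02 6.80e-02 6.60e-02]
[1.60e+02 2.47e+02 2.62e+02 6.80e-02 6.60e-02]
[1.66e+02 2.47e+02 2.61e+02 6.80e-02 6.70e-02]
[1.72e+02 2.47e+02 2.61e+02 6.70e-02 6.60e-02]
[1.78e+02 2.47e+02 2.61e+02 6.80e-02 6.60e-02]
[1.84e+02 2.47e+02 2.62e+02 6.90e-02 6.70e-02]
[1.90e+02 2.47e+02 2.61e+02 3.74e-01 6.60e-02]
[1.96e+02 2.48e+02 2.61e+02 6.90e-02 6.70e-02]
[2.02e+02 2.48e+02 2.61e+02 6.80e-02 6.70e-02]
[2.08e+02 2.48e+02 2.61e+02 6.80e-02 6.60e-02]
[2.14e+02 2.48e+02 2.61e+02 6.80e-02 6.60e-02]
[2.20e+02 2.47e+02 2.61e+02 6.80e-02 6.70e-02]
[0.07908086 0.09251328] [0.13600776 0.14391584] 0.00030924554181892364
[0.08120919 0.09102277] [0.13568782 0.14380874] 0.0003663657397176951
ends [0.72655836 0.15016353 0.058     ] [0.51725821 0.13363241 0.058     ]
```

Axis height of 58 mm checks out, and the yaw of 0.08 matches the tool. I'll look at the cradle from above before grasping.

Call:
{"fn": "jog_arm", "kwargs": {
  "commands": "0 -0.05 0 0 0 0; 0 -0.1 0 0 0 0; 0 -0.15 -0.01 0 0 0; 0 -0.2 -0.02 0 0 0; 0 -0.25 -0.03 0 0 0; 0 -0.28 -0.04 0 0 0; 0 -0.28 -0.04 0 0 0; 0 -0.28 -0.04 0 0 0"
}}

```text
time: 4.0
eef_pos: [0.5799, -0.1397, 0.1916]
tcp_rot: [0.999, 0.039, 0.0, -0.0]
contact_force: [0.4, 0.5, 0.3]
opening: 1.001
```

```bash
python3 - <<'E'
from h import *
s=get_state(); print(s["time"],s["eef_pos"],s["tcp_rot"])
c=snap("wrist","w2")
for q in ["roller","cradle","backstop"]:
    for r in cut_out("wrist",q)[:2]:
        m=r["pixels"]; np.save(f"m_{q}.npy",m) if 1 else 0
        v,u=np.nonzero(m); P=world(c,u,v)
        print(q,round(r["conf"],2),np.round(r["box"]),np.round(np.median(P,0),3),"lo",np.round(np.percentile(P,2,0),3),"hi",np.round(np.percentile(P,98,0),3))
cv2.imwrite("pics/crop2.png",cv2.resize(c["frame"][20:220,150:380,::-1],None,fx=3,fy=3,interpolation=cv2.INTER_CUBIC))
E
```

```text
4.0 [ 0.57989892 -0.13969268  0.19155994] [ 9.99234126e-01  3.91294004e-02  1.02888995e-04 -2.01786166e-04]
roller 0.68 [263. 125.  70.  51.] [ 0.645 -0.143  0.066] lo [ 0.62  -0.171  0.036] hi [ 0.669 -0.115  0.079]
cradle 0.72 [261.  83.  93. 142.] [ 0.701 -0.136  0.009] lo [ 0.611 -0.19   0.004] hi [ 0.755 -0.09   0.059]
backstop 0.8 [263.  48.  51.  57.] [ 0.712 -0.138  0.025] lo [ 0.691 -0.161  0.01 ] hi [ 0.746 -0.116  0.06 ]
```

View pics/crop2.png

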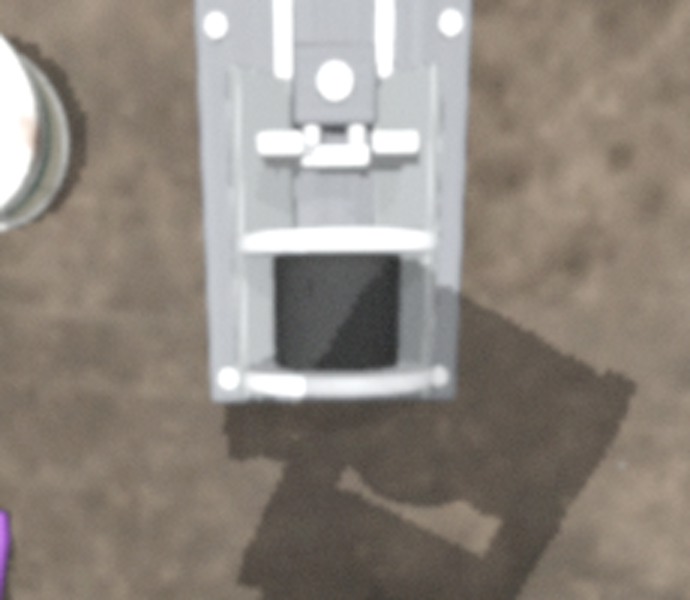

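The roller's black body is at crop (337,310), with flanges at rows 240 and 383. The back-stop plate is around row 140–160. Now the axis fit.

```bash
python3 - <<'E'
from h import *
c=dict(np.load("w2.npz")); g=cv2.cvtColor(c["frame"],cv2.COLOR_RGB2GRAY).astype(float)
z=c["z_map"]
V,U=np.mgrid[0:384,0:512]; W=world(c,U,V)
# base edges: base height 4..10mm vs bench <3
H=W[...,2]
# silhouettes by intensity, base
L=[];Rr=[]
for v in range(30,150):
    row=cv2.GaussianBlur(c["frame"][v:v+1].astype(np.float32),(3,1),0)[0]
    # base grey-blue vs brown: b-r
    d=row[:,2]-row[:,0]
    on=np.nonzero(d[190:340]>-3)[0]+190
    if len(on): L.append((on.min(),v)); Rr.append((on.max()+1,v))
L=np.array(L);Rr=np.array(Rr)
PL=onplane(c,L[:,0]-.5,L[:,1],.006);PR=onplane(c,Rr[:,0]-.5,Rr[:,1],.006)
for P in(PL,PR):
    f=np.polyfit(P[:,0],P[:,1],1)
    for _ in range(5):
        r=P[:,1]-np.polyval(f,P[:,0]); s=abs(r)<.002; f=np.polyfit(P[s,0],P[s,1],1)
    print("base edge",f,np.polyval(f,.66),s.sum())
# roller body: dark
B=[]
for v in range(108,142):
    h=H[v]; col=np.nonzero((h[200:330]>.055)&(h[200:330]<.075))[0]+200
    row=g[v]; k=np.nonzero(row[225:300]<85)[0]+225
    B.append((v,k.min() if len(k) else 0,k.max() if len(k) else 0,col.min() if len(col) else 0,col.max() if len(col) else 0,h[262]))
B=np.array(B); print(B[::3])
# height profile along image column 262: world x,z
for v in range(20,160,2):
    print(v,np.round(W[v,262],4),np.round(W[v,250],3)[2],np.round(W[v,274],3)[2],int(g[v,262]))
E
```

```text
base edge [ 0.08640282 -0.14942932] -0.09240345274043255 120
base edge [ 0.0908374  -0.25169657] -0.19174389046385218 120
[[1.08000000e+02 2.42000000e+02 2.82000000e+02 2.43000000e+02
  2.81000000e+02 6.75682679e-02]
 [1.11000000e+02 2.42000000e+02 2.82000000e+02 2.42000000e+02
  2.82000000e+02 6.71595660e-02]
 [1.14000000e+02 2.42000000e+02 2.82000000e+02 2.42000000e+02
  2.81000000e+02 6.71688192e-02]
 [1.17000000e+02 2.42000000e+02 2.82000000e+02 2.42000000e+02
  2.81000000e+02 6.73675259e-02]
 [1.20000000e+02 2.42000000e+02 2.82000000e+02 2.44000000e+02
  2.82000000e+02 6.76617240e-02]
 [1.23000000e+02 2.42000000e+02 2.82000000e+02 2.43000000e+02
  2.81000000e+02 6.65275525e-02]
 [1.26000000e+02 2.42000000e+02 2.82000000e+02 2.43000000e+02
  2.81000000e+02 6.76833299e-02]
 [1.29000000e+02 2.42000000e+02 2.82000000e+02 2.43000000e+02
  2.81000000e+02 6.80841665e-02]
 [1.32000000e+02 2.42000000e+02 2.82000000e+02 2.44000000e+02
  2.81000000e+02 6.74303834e-02]
 [1.35000000e+02 2.43000000e+02 2.82000000e+02 2.43000000e+02
  2.81000000e+02 6.62452889e-02]
 [1.38000000e+02 2.42000000e
[... 2627 characters left out ...]
63 0.065 83
130 [ 0.6382 -0.1436  0.0676] 0.065 0.065 70
132 [ 0.6363 -0.1438  0.0674] 0.064 0.064 67
134 [ 0.6345 -0.1439  0.0674] 0.064 0.065 59
136 [ 0.6326 -0.1441  0.0676] 0.064 0.063 62
138 [ 0.6307 -0.1443  0.0676] 0.063 0.065 61
140 [ 0.6287 -0.1445  0.0666] 0.065 0.064 57
142 [ 0.6269 -0.1446  0.0682] 0.064 0.064 70
144 [ 0.6251 -0.1447  0.0702] 0.067 0.069 154
146 [ 0.6241 -0.1445  0.0778] 0.077 0.077 229
148 [ 0.6224 -0.1446  0.0796] 0.076 0.077 246
150 [ 0.6205 -0.1448  0.0793] 0.076 0.077 231
152 [ 0.609  -0.1483  0.0058] 0.006 0.006 160
154 [ 0.6056 -0.1489 -0.0008] -0.001 -0.0 85
156 [ 0.6031 -0.1491 -0.0009] -0.001 -0.0 75
158 [ 6.008e-01 -1.493e-01  1.000e-04] -0.001 -0.0 76
```

Cradle axis: y = -0.1421 + 0.089(x - 0.66), roller near face at x ≈ 0.620, and the plate about 24 mm behind the roller. Back to the arbor to grasp it at grip centre +25 mm.

Call:
{"fn": "jog_arm", "kwargs": {
  "commands": "0 0.05 0 0 0 0; 0 0.1 0 0 0 0; 0.005 0.15 0 0 0 0; 0.01 0.2 0 0 0 0; 0.013 0.25 0 0 0 0; 0.013 0.279 0 0 0 0; 0.013 0.279 -0.03 0 0 0.002; 0.013 0.279 -0.07 0 0 0.002; 0.013 0.279 -0.11 0 0 0.002; 0.013 0.279 -0.14 0 0 0.002; 0.013 0.279 -0.152 0 0 0.002; 0.013 0.279 -0.152 0 0 0.002; 0.013 0.279 -0.152 0 0 0.002"
}}

```text
time: 5.82
eef_pos: [0.5941, 0.1389, 0.0412]
tcp_rot: [0.999, 0.04, 0.002, -0.0]
contact_force: [-0.3, -0.6, -0.0]
opening: 0.999
```

```bash
python3 - <<'E'
from h import *
s=get_state(); print(s["time"],s["eef_pos"],s["tcp_rot"],s["contact_force"])
snap("wrist","w3")
E
```

```text
5.825 [0.59411234 0.1389182  0.04116834] [ 9.99196253e-01  4.00539397e-02  1.58960028e-03 -4.59026710e-05] [-0.33429513 -0.59997333 -0.02279416]
```

View pics/w3.png

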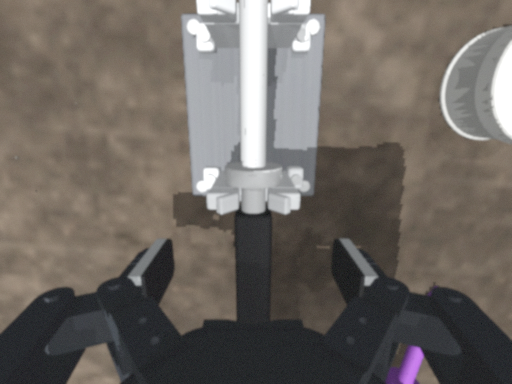

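The grip (centre column 254) lies midway between the fingers (155 and 355). Closing now.

Call:
{"fn": "jog_arm", "kwargs": {
  "commands": "0 0 -0.001 0 0 0; 0 0 -0.001 0 0 0; 0 0 -0.001 0 0 0; 0 0 -0.001 0 0 0; 0 0 -0.001 0 0 0; 0 0 -0.001 0 0 0; 0 0 -0.001 0 0 0; 0 0 -0.001 0 0 0",
  "gripper": 0,
  "grip_force": 110
}}

```text
time: 6.88
eef_pos: [0.5929, 0.1386, 0.0385]
tcp_rot: [0.999, 0.04, 0.0, 0.0]
contact_force: [-1.2, -1.1, 3.0]
opening: 0.189
```

```bash
python3 - <<'E'
from h import *
s=get_state(); print(s["time"],s["eef_pos"],s["tcp_rot"],s["contact_force"],s["wrist_torque"],s["opening"])
E
```

```text
6.875 [0.59285451 0.13859322 0.03853239] [9.99204180e-01 3.98874125e-02 3.17272689e-05 1.68191863e-05] [-1.24589511 -1.05817716  3.00874984] [-0.08222294  0.10168718 -0.01969968] 0.1894123192716024
```

Gripped, with the seated TCP at (0.5929, 0.1386, 0.0385). I'll lift and carry it to the pre-insertion pose in front of the roller.

Call:
{"fn": "jog_arm", "kwargs": {
  "commands": "0 0 0.015 0 0 0; 0 0 0.045 0 0 0; 0 0 0.085 0 0 0; 0 0 0.12 0 0 0; -0.02 -0.03 0.13 0 0 0; -0.04 -0.08 0.13 0 0 0.009; -0.06 -0.13 0.13 0 0 0.009; -0.08 -0.18 0.13 0 0 0.009; -0.1 -0.23 0.13 0 0 0.009; -0.12 -0.28 0.13 0 0 0.009; -0.123 -0.298 0.1 0 0 0.009; -0.123 -0.298 0.07 0 0 0.009; -0.123 -0.298 0.03 0 0 0.009; -0.123 -0.298 0.03 0 0 0.009; -0.123 -0.298 0.03 0 0 0.009"
}}

```text
time: 8.75
eef_pos: [0.4706, -0.1597, 0.0697]
tcp_rot: [0.999, 0.045, 0.001, 0.001]
contact_force: [-0.2, 0.7, -1.2]
opening: 0.188
```

```bash
python3 - <<'E'
from h import *
s=get_state(); print(s["time"],s["eef_pos"],s["tcp_rot"],s["contact_force"],s["wrist_torque"],s["opening"],s["qpos"])
c=snap("wrist","w4")
for q in ["arbor","roller"]:
  for r in cut_out("wrist",q): print(q,r["conf"],r["box"])
snap("scene","s4")
E
```

```text
8.75 [ 0.47062397 -0.15974629  0.06971375] [9.99008861e-01 4.45011814e-02 8.18522433e-04 5.19604653e-04] [-0.19283266  0.69010189 -1.18704958] [-0.01409163  0.08168342  0.0471889 ] 0.1880336922314193 [-5.31683127e-01  9.57903611e-02  2.12362456e+00  2.57749807e-05
  9.20238803e-01  9.50065802e-01]
arbor 0.97 [40.6, 216.0, 51.7, 256.7]
arbor 0.91 [252.8, 161.9, 53.6, 323.9]
```

View pics/w4.png

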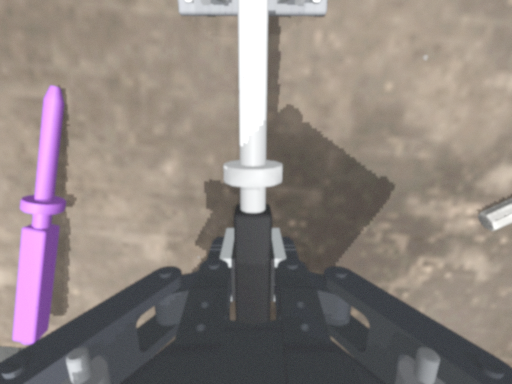

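```bash
python3 - <<'E'
from ax import *
c=vision.read_camera("wrist"); s=get_state()
R=cut_out("wrist","arbor"); m=[r for r in R if abs(r["box"][0]-253)<15][0]["pixels"]
a=arbor(c,m); h=s["eef_pos"][2]+.0195
mid=(a[:,1]+a[:,2])/2; P=onplane(c,mid,a[:,0],h)
k=(a[:,0]<155); f=np.polyfit(P[k,0],P[k,1],1); print("rod",f,np.polyval(f,[.47,.52,.6]),P[k,0].min(),P[k,0].max())
k2=(a[:,0]>225)&(a[:,0]<300); f2=np.polyfit(P[k2,0],P[k2,1],1); print("grip",f2,np.polyval(f2,[.47,.52]))
# rod top height
v=np.arange(2,156); W=world(c,np.round(mid[:len(v)]),v) if 0 else None
for i in range(2,155,12):
    r=a[i]; u=np.arange(int(r[1]),int(r[2])+1); Wp=world(c,u,np.full(len(u),r[0])); print(int(r[0]),np.round(np.nanmean(Wp[len(u)//2-3:len(u)//2+4],0),4))
b=world(c,[190,315],[10,10]);print(b)
print(s["eef_pos"])
E
```

```text
rod [ 0.09218898 -0.20261598] [-0.15928716 -0.15467771 -0.14730259] 0.5255782578985961 0.5862127691221124
grip [ 0.08954109 -0.20122051] [-0.1591362  -0.15465915]
2 [ 0.5834 -0.1488  0.0955]
14 [ 0.5798 -0.1491  0.0945]
26 [ 0.5756 -0.1495  0.0952]
38 [ 0.5715 -0.1498  0.0948]
50 [ 0.5672 -0.1506  0.0954]
62 [ 0.563  -0.151   0.0949]
74 [ 0.5586 -0.151   0.095 ]
86 [ 0.5541 -0.1518  0.0953]
98 [ 0.5484 -0.1519  0.1121]
110 [ 0.5447 -0.1527  0.0954]
122 [ 0.5402 -0.1524  0.1117]
134 [ 0.5349 -0.1535  0.095 ]
146 [ 0.5298 -0.1536  0.0953]
[[ 0.60630506 -0.10511273  0.00563548]
 [ 0.61396042 -0.18865405  0.00543745]]
[ 0.47077495 -0.15981162  0.06989088]
```

View pics/s4.png

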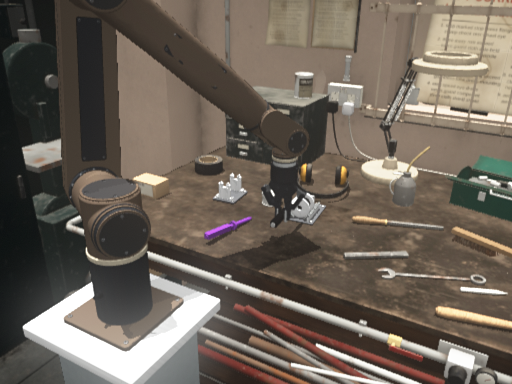

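The camera puts the arbor axis and the roller axis within about 0.2 mm of each other, and the arbor is level at TCP + 19 mm. I'll lower it 43 mm and start into the bore.

Call:
{"fn": "jog_arm", "kwargs": {
  "commands": "0 0 -0.02 0 0 0; 0 0 -0.043 0 0 -0.001; 0 0 -0.043 0 0 -0.001; 0 0 -0.043 0 0 -0.001; 0 0 -0.043 0 0 -0.001"
}}

```text
time: 9.68
eef_pos: [0.4707, -0.1599, 0.0266]
tcp_rot: [0.999, 0.044, 0.001, 0.001]
contact_force: [1.1, -0.9, -1.1]
opening: 0.188
```

Call:
{"fn": "jog_arm", "kwargs": {
  "commands": "0.005 0.0004 0 0 0 0; 0.01 0.0009 0 0 0 0; 0.015 0.0013 0 0 0 0; 0.02 0.0018 0 0 0 0; 0.025 0.0022 0 0 0 0; 0.03 0.0027 0 0 0 0; 0.03 0.0027 0 0 0 0"
}}

```text
time: 10.55
eef_pos: [0.5002, -0.1567, 0.0254]
tcp_rot: [0.999, 0.044, 0.0, 0.0]
contact_force: [0.4, 0.1, -2.1]
opening: 0.187
```

```bash
python3 - <<'E'
from h import *
s=get_state(); print(s["time"],s["eef_pos"],s["tcp_rot"],s["contact_force"],s["wrist_torque"],s["opening"])
snap("wrist","w5")
E
```

```text
10.55 [ 0.50019884 -0.15670772  0.02536994] [9.99031035e-01 4.40111137e-02 9.63130820e-05 6.08564649e-05] [ 0.42462     0.08086378 -2.06615589] [0.03016895 0.07383821 0.04986326] 0.1874746030909154
```

View pics/w5.png

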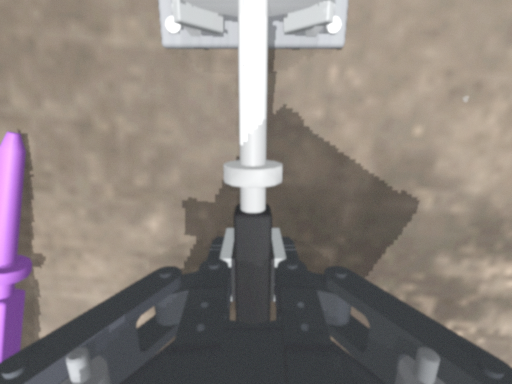

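No contact force yet and the rod is on centre between the rails. Raising 1 mm to the nominal height and continuing.

Call:
{"fn": "jog_arm", "kwargs": {
  "commands": "0.005 0.0004 0.001 0 0 0; 0.01 0.0009 0.001 0 0 0; 0.015 0.0013 0.001 0 0 0; 0.02 0.0018 0.001 0 0 0; 0.025 0.0022 0.001 0 0 0; 0.03 0.0027 0.001 0 0 0"
}}

```text
time: 11.35
eef_pos: [0.5301, -0.154, 0.0262]
tcp_rot: [0.999, 0.044, -0.0, -0.0]
contact_force: [-0.7, -0.1, -1.0]
opening: 0.193
```

Call:
{"fn": "jog_arm", "kwargs": {
  "commands": "0.005 0.0004 0 0 0 0; 0.01 0.0009 0 0 0 0; 0.015 0.0013 0 0 0 0; 0.02 0.0018 0 0 0 0"
}}

```text
time: 11.85
eef_pos: [0.5477, -0.1519, 0.0254]
tcp_rot: [0.999, 0.044, -0.003, -0.001]
contact_force: [-7.6, -2.8, 1.2]
opening: 0.19
```

```bash
python3 - <<'E'
from h import *
s=get_state(); print(s["time"],s["eef_pos"],s["tcp_rot"],s["contact_force"],s["wrist_torque"],s["opening"])
snap("wrist","w6")
E
```

```text
11.85 [ 0.54770509 -0.15193111  0.02538624] [ 9.99021459e-01  4.41117411e-02 -3.13350577e-03 -6.78817322e-04] [-7.64539488 -2.80898046  1.23745024] [-0.3677353   1.02321059 -0.18907279] 0.19008291165312033
```

View pics/w6.png

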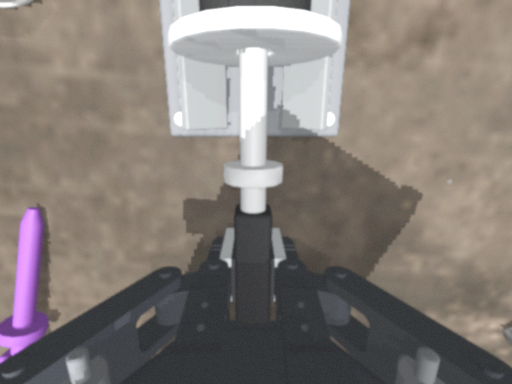

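The rod is in the bore, the roller flange is at (255,35), and the axial force is about 7.6 N. I need to know whether the roller is already against the plate.

```bash
python3 - <<'E'
from h import *
c=dict(np.load("w6.npz"))
for u in (205,255,305):
    print(u,[tuple(np.round(world(c,u,v),3)[[0,2]]) for v in range(2,60,5)])
print([tuple(np.round(world(c,254,v),3)[[0,2]]) for v in range(150,190,4)])
E
```

```text
205 [(np.float64(0.656), np.float64(0.059)), (np.float64(0.654), np.float64(0.059)), (np.float64(0.648), np.float64(0.077)), (np.float64(0.646), np.float64(0.076)), (np.float64(0.645), np.float64(0.076)), (np.float64(0.644), np.float64(0.075)), (np.float64(0.643), np.float64(0.074)), (np.float64(0.642), np.float64(0.071)), (np.float64(0.643), np.float64(0.062)), (np.float64(0.642), np.float64(0.056)), (np.float64(0.642), np.float64(0.047)), (np.float64(0.642), np.float64(0.037))]
255 [(np.float64(0.654), np.float64(0.068)), (np.float64(0.649), np.float64(0.079)), (np.float64(0.648), np.float64(0.078)), (np.float64(0.647), np.float64(0.078)), (np.float64(0.646), np.float64(0.079)), (np.float64(0.644), np.float64(0.078)), (np.float64(0.644), np.float64(0.075)), (np.float64(0.644), np.float64(0.068)), (np.float64(0.644), np.float64(0.063)), (np.float64(0.644), np.float64(0.056)), (np.float64(0.644), np.float64(0.05)), (np.float64(0.642), np.float64(0.05))]
305 [(np.float64(0.658), np.float64(0.06)), (np.float64(0.658), np.float64(0.057)), (np.float64(0.65), np.float64(0.077)), (np.float64(0.649), np.float64(0.077)), (np.float64(0.648), np.float64(0.076)), (np.float64(0.646), np.float64(0.076)), (np.float64(0.646), np.float64(0.074)), (np.float64(0.645), np.float64(0.069)), (np.float64(0.645), np.float64(0.064)), (np.float64(0.646), np.float64(0.056)), (np.float64(0.646), np.float64(0.046)), (np.float64(0.646), np.float64(0.039))]
[(np.float64(0.605), np.float64(0.05)), (np.float64(0.603), np.float64(0.05)), (np.float64(0.602), np.float64(0.05)), (np.float64(0.6), np.float64(0.05)), (np.float64(0.598), np.float64(0.05)), (np.float64(0.598), np.float64(0.058)), (np.float64(0.596), np.float64(0.058)), (np.float64(0.595), np.float64(0.058)), (np.float64(0.593), np.float64(0.058)), (np.float64(0.591), np.float64(0.058))]
```

The roller has already slid 24 mm to the plate (face at 0.644) and the collar is at 0.5985, so 45 mm remain. The drag is about 8 N. Continuing slowly.

Call:
{"fn": "jog_arm", "kwargs": {
  "commands": "0.004 0.0004 0.0005 0 0 0; 0.008 0.0007 0.0005 0 0 0; 0.012 0.0011 0.0005 0 0 0; 0.016 0.0014 0.0005 0 0 0; 0.02 0.0018 0.0005 0 0 0; 0.024 0.0021 0.0005 0 0 0; 0.028 0.0025 0.0005 0 0 0; 0.032 0.0028 0.0005 0 0 0; 0.036 0.0032 0.0005 0 0 0"
}}

```text
time: 13.02
eef_pos: [0.5839, -0.1488, 0.0257]
tcp_rot: [0.999, 0.044, -0.003, -0.001]
contact_force: [-5.6, -2.2, -1.3]
opening: 0.19
```

```bash
cat > st.py <<'E'
from h import *
s=get_state(); print(s["time"],s["eef_pos"],s["tcp_rot"],s["contact_force"],s["wrist_torque"],s["opening"])
c=vision.read_camera("wrist")
cv2.imwrite("pics/tmp.png",c["frame"][:,:,::-1])
cv2.imwrite("pics/tmpc.png",cv2.resize(c["frame"][60:260,150:360,::-1],None,fx=3,fy=3))
np.savez("tmp.npz",**c)
# collar front, roller near-face along columns beside rod
for u in (232,274):
    w=world(c,np.full(220,u),np.arange(0,220)); print(u,[(v,round(w[v,0],4),round(w[v,2],3)) for v in range(60,190,6)])
E
python3 st.py
```

```text
13.025 [ 0.58385585 -0.14876065  0.02570481] [ 9.99026385e-01  4.40251503e-02 -2.76711435e-03 -6.40933520e-04] [-5.61890192 -2.19800932 -1.33335621] [-0.31465409  0.88336079 -0.11868076] 0.18978254929130822
232 [(60, np.float64(0.6733), np.float64(0.066)), (66, np.float64(0.6713), np.float64(0.067)), (72, np.float64(0.6696), np.float64(0.066)), (78, np.float64(0.6675), np.float64(0.067)), (84, np.float64(0.6656), np.float64(0.066)), (90, np.float64(0.6637), np.float64(0.066)), (96, np.float64(0.6617), np.float64(0.066)), (102, np.float64(0.6597), np.float64(0.065)), (108, np.float64(0.6576), np.float64(0.065)), (114, np.float64(0.6556), np.float64(0.066)), (120, np.float64(0.6535), np.float64(0.066)), (126, np.float64(0.6513), np.float64(0.066)), (132, np.float64(0.6491), np.float64(0.065)), (138, np.float64(0.6481), np.float64(0.078)), (144, np.float64(0.6463), np.float64(0.079)), (150, np.float64(0.6443), np.float64(0.079)), (156, np.float64(0.6304), np.float64(0.005)), (162, np.float64(0.6336), np.float64(0.042)), (168, np.float64(0.6334), np.float64(0.055)), (174, np.float64(0.63
[... 420 characters left out ...]
t64(0.067)), (102, np.float64(0.661), np.float64(0.067)), (108, np.float64(0.659), np.float64(0.067)), (114, np.float64(0.6569), np.float64(0.065)), (120, np.float64(0.6548), np.float64(0.067)), (126, np.float64(0.6527), np.float64(0.065)), (132, np.float64(0.6504), np.float64(0.064)), (138, np.float64(0.6494), np.float64(0.079)), (144, np.float64(0.6474), np.float64(0.078)), (150, np.float64(0.6456), np.float64(0.079)), (156, np.float64(0.6328), np.float64(0.005)), (162, np.float64(0.6351), np.float64(0.041)), (168, np.float64(0.6348), np.float64(0.054)), (174, np.float64(0.6324), np.float64(0.055)), (180, np.float64(0.6298), np.float64(0.055)), (186, np.float64(0.6141), np.float64(0.006))]
```

View pics/tmp.png

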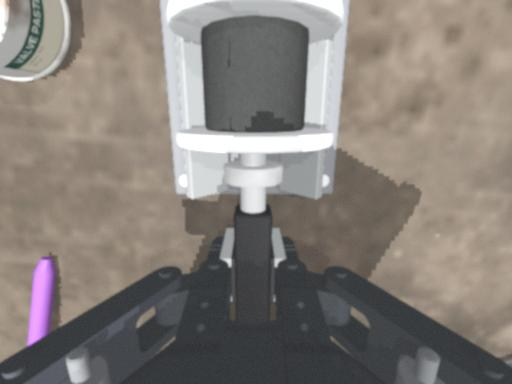

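The gap between collar and flange is about 10 mm and the drag is about 6 N. I'll advance 8 mm, then go in 1 mm steps.

Call:
{"fn": "jog_arm", "kwargs": {
  "commands": "0.002 0.0002 0 0 0 0; 0.004 0.0004 0 0 0 0; 0.006 0.0005 0 0 0 0; 0.008 0.0007 0 0 0 0; 0.008 0.0007 0 0 0 0"
}}

```text
time: 13.7
eef_pos: [0.5929, -0.148, 0.026]
tcp_rot: [0.999, 0.044, -0.001, -0.0]
contact_force: [-4.0, -1.7, -3.3]
opening: 0.186
```

Call:
{"fn": "jog_arm", "kwargs": {
  "commands": "0.001 0.0001 0 0 0 0; 0.001 0.0001 0 0 0 0"
}}

```text
time: 13.95
eef_pos: [0.5933, -0.148, 0.0259]
tcp_rot: [0.999, 0.044, -0.002, -0.0]
contact_force: [-7.0, -1.7, -3.2]
opening: 0.192
```

Call:
{"fn": "jog_arm", "kwargs": {
  "commands": "0.001 0.0001 0 0 0 0; 0.001 0.0001 0 0 0 0"
}}

```text
time: 14.2
eef_pos: [0.5937, -0.1479, 0.0259]
tcp_rot: [0.999, 0.044, -0.003, -0.001]
contact_force: [-8.3, -2.6, -2.1]
opening: 0.195
```

Call:
{"fn": "jog_arm", "kwargs": {
  "commands": "0.001 0.0001 0 0 0 0; 0.001 0.0001 0 0 0 0"
}}

```text
time: 14.45
eef_pos: [0.594, -0.1479, 0.0259]
tcp_rot: [0.999, 0.044, -0.004, -0.001]
contact_force: [-11.3, -1.9, 0.3]
opening: 0.186
```

```bash
python3 st.py
```

```text
14.45 [ 0.59398497 -0.14792601  0.02589096] [ 9.99015716e-01  4.41979339e-02 -3.70342854e-03 -6.52376455e-04] [-11.29378281  -1.89724639   0.33627188] [-0.44411013  1.53812537 -0.07780156] 0.18639806308192308
232 [(60, np.float64(0.6838), np.float64(0.065)), (66, np.float64(0.6818), np.float64(0.065)), (72, np.float64(0.6798), np.float64(0.066)), (78, np.float64(0.6778), np.float64(0.067)), (84, np.float64(0.676), np.float64(0.065)), (90, np.float64(0.6739), np.float64(0.066)), (96, np.float64(0.6719), np.float64(0.066)), (102, np.float64(0.6699), np.float64(0.066)), (108, np.float64(0.6678), np.float64(0.066)), (114, np.float64(0.6658), np.float64(0.065)), (120, np.float64(0.6637), np.float64(0.066)), (126, np.float64(0.6616), np.float64(0.067)), (132, np.float64(0.6593), np.float64(0.065)), (138, np.float64(0.6573), np.float64(0.067)), (144, np.float64(0.6549), np.float64(0.065)), (150, np.float64(0.6528), np.float64(0.067)), (156, np.float64(0.6504), np.float64(0.066)), (162, np.float64(0.6497), np.float64(0.074)), (168, np.float64(0.6484), np.float64(0.078)), (174, np.float64(0.6
[... 423 characters left out ...]
t64(0.066)), (102, np.float64(0.6712), np.float64(0.067)), (108, np.float64(0.6692), np.float64(0.067)), (114, np.float64(0.6671), np.float64(0.065)), (120, np.float64(0.665), np.float64(0.066)), (126, np.float64(0.6629), np.float64(0.067)), (132, np.float64(0.6607), np.float64(0.065)), (138, np.float64(0.6586), np.float64(0.066)), (144, np.float64(0.6671), np.float64(0.168)), (150, np.float64(0.6541), np.float64(0.066)), (156, np.float64(0.6518), np.float64(0.066)), (162, np.float64(0.651), np.float64(0.074)), (168, np.float64(0.6497), np.float64(0.078)), (174, np.float64(0.6478), np.float64(0.079)), (180, np.float64(0.6452), np.float64(0.077)), (186, np.float64(0.6243), np.float64(0.006))]
```

View pics/tmpc.png

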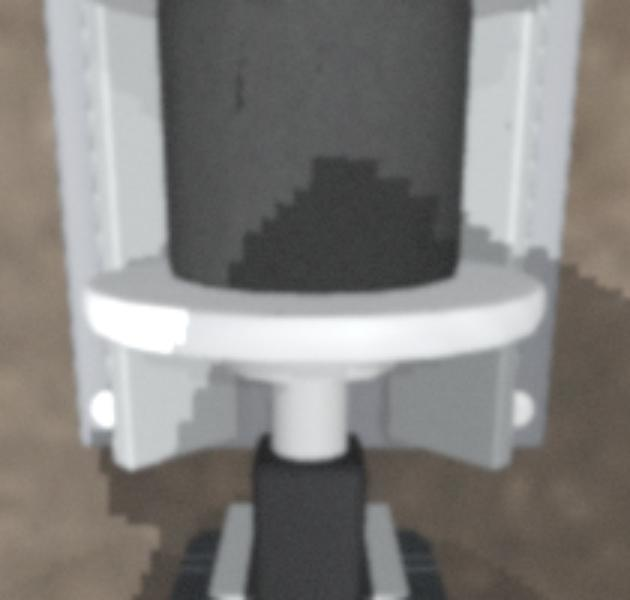

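The collar is now home: x stalls and force builds at about 2.5 N per commanded mm. One more mm.

Call:
{"fn": "jog_arm", "kwargs": {
  "commands": "0.001 0.0001 0 0 0 0; 0.001 0.0001 0 0 0 0"
}}

```text
time: 14.75
eef_pos: [0.5943, -0.1479, 0.0258]
tcp_rot: [0.999, 0.044, -0.005, -0.001]
contact_force: [-13.2, -3.1, 1.3]
opening: 0.19
```

Call:
{"fn": "jog_arm", "kwargs": {
  "commands": "0 0 0 0 0 0; 0 0 0 0 0 0"
}}

```text
time: 15.0
eef_pos: [0.5943, -0.1479, 0.0258]
tcp_rot: [0.999, 0.044, -0.005, -0.001]
contact_force: [-12.3, -2.9, 1.5]
opening: 0.19
```

```bash
python3 - <<'E'
from h import *
for i in range(3):
    s=get_state(); print(s["time"],s["eef_pos"],s["contact_force"],s["wrist_torque"],s["opening"]); c=vision.read_camera("wrist")
E
```

```text
15.0 [ 0.59430576 -0.14787971  0.02583517] [-12.2652194   -2.86075555   1.5437044 ] [-0.46411738  1.79314869 -0.07799005] 0.190198882194243
15.05 [ 0.59428705 -0.14787444  0.02584444] [-12.40989376  -2.76027386   0.35807574] [-0.45643004  1.77310313 -0.15296859] 0.19368766208585286
15.1 [ 0.59428863 -0.14785349  0.02581789] [-13.1598986   -3.44641807   2.07995631] [-0.45117015  1.82732642 -0.12073701] 0.1909512644201654
```

Call:
{"fn": "jog_arm", "kwargs": {
  "commands": "0.0008 0.0001 0 0 0 0; 0.0008 0.0001 0 0 0 0; 0.0008 0.0001 0 0 0 0"
}}

```text
time: 15.52
eef_pos: [0.5945, -0.1478, 0.0258]
tcp_rot: [0.999, 0.044, -0.005, -0.001]
contact_force: [-14.7, -3.1, 3.2]
opening: 0.188
```

```bash
python3 - <<'E'
from h import *
for i in range(3):
    s=get_state(); print(s["time"],s["eef_pos"],s["tcp_rot"],s["contact_force"],s["wrist_torque"],s["opening"]); c=snap("wrist","w7")
cv2.imwrite("pics/w7c.png",cv2.resize(c["frame"][60:260,150:360,::-1],None,fx=3,fy=3))
E
```

```text
15.525 [ 0.59450076 -0.1478379   0.02578487] [ 9.99002706e-01  4.43147293e-02 -5.39112024e-03 -8.56515256e-04] [-14.6661084   -3.13019941   3.19154413] [-0.48545477  2.01104882 -0.16572345] 0.18815696769102613
15.575 [ 0.59449529 -0.14782702  0.0257788 ] [ 9.99001712e-01  4.43374359e-02 -5.38740910e-03 -8.64742088e-04] [-14.07881009  -4.37533599   2.69775559] [-0.50901199  2.006726   -0.11227545] 0.18845773983079367
15.625 [ 0.59451931 -0.1478487   0.02580524] [ 9.99002968e-01  4.43154015e-02 -5.34004864e-03 -8.35643683e-04] [-14.1695803   -3.34659946   2.25817061] [-0.52208523  2.02420129 -0.11078419] 0.19233451767069393
```

View pics/w7c.png

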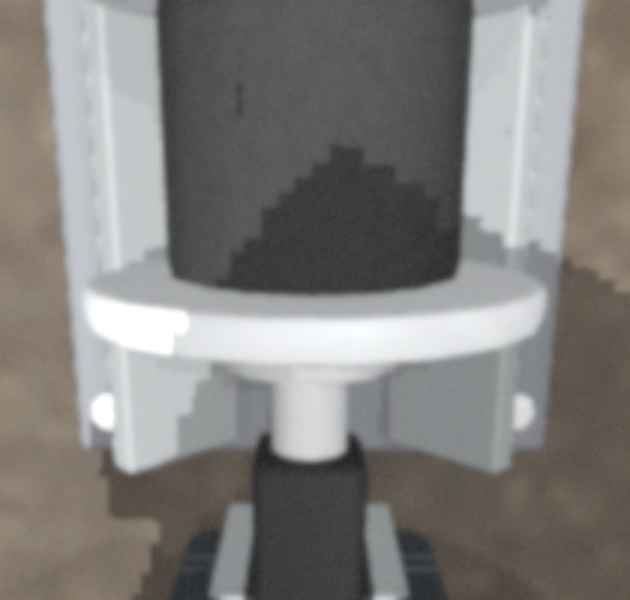

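Force is steady at about 14.5 N with the collar on the flange, held over 0.2 s. Now drawing back along the axis to leave the back-stop.

Call:
{"fn": "jog_arm", "kwargs": {
  "commands": "-0.003 -0.0003 0 0 0 0; -0.006 -0.0005 0 0 0 0; -0.009 -0.0008 0 0 0 0; -0.012 -0.0011 0 0 0 0; -0.015 -0.0013 0 0 0 0; -0.018 -0.0016 0 0 0 0; -0.02 -0.0018 0 0 0 0; -0.02 -0.0018 0 0 0 0"
}}

```text
time: 16.68
eef_pos: [0.5785, -0.1496, 0.0268]
tcp_rot: [0.999, 0.044, 0.0, -0.0]
contact_force: [-0.2, -0.3, -3.8]
opening: 0.19
```

```bash
python3 st.py
```

```text
16.675 [ 0.57846305 -0.14958047  0.02681318] [ 9.99038907e-01  4.38321913e-02  2.28196878e-05 -2.44934633e-05] [-0.21299425 -0.26044658 -3.83415865] [ 0.0009802   0.18505024 -0.02668006] 0.18984732627411602
232 [(60, np.float64(0.6678), np.float64(0.067)), (66, np.float64(0.6659), np.float64(0.067)), (72, np.float64(0.664), np.float64(0.068)), (78, np.float64(0.662), np.float64(0.068)), (84, np.float64(0.66), np.float64(0.068)), (90, np.float64(0.6581), np.float64(0.067)), (96, np.float64(0.6561), np.float64(0.067)), (102, np.float64(0.6541), np.float64(0.066)), (108, np.float64(0.652), np.float64(0.066)), (114, np.float64(0.6499), np.float64(0.066)), (120, np.float64(0.6505), np.float64(0.169)), (126, np.float64(0.6457), np.float64(0.067)), (132, np.float64(0.6435), np.float64(0.067)), (138, np.float64(0.6413), np.float64(0.067)), (144, np.float64(0.6392), np.float64(0.068)), (150, np.float64(0.6368), np.float64(0.066)), (156, np.float64(0.6342), np.float64(0.064)), (162, np.float64(0.6342), np.float64(0.078)), (168, np.float64(0.6324), np.float64(0.079)), (174, np.float64(0.6306), 
[... 419 characters left out ...]
64(0.068)), (102, np.float64(0.6554), np.float64(0.068)), (108, np.float64(0.6534), np.float64(0.066)), (114, np.float64(0.6513), np.float64(0.067)), (120, np.float64(0.6492), np.float64(0.068)), (126, np.float64(0.6471), np.float64(0.068)), (132, np.float64(0.645), np.float64(0.069)), (138, np.float64(0.6427), np.float64(0.067)), (144, np.float64(0.6405), np.float64(0.067)), (150, np.float64(0.6384), np.float64(0.068)), (156, np.float64(0.6359), np.float64(0.066)), (162, np.float64(0.6357), np.float64(0.079)), (168, np.float64(0.6337), np.float64(0.079)), (174, np.float64(0.6317), np.float64(0.08)), (180, np.float64(0.6241), np.float64(0.056)), (186, np.float64(0.6069), np.float64(-0.001))]
```

View pics/tmp.png

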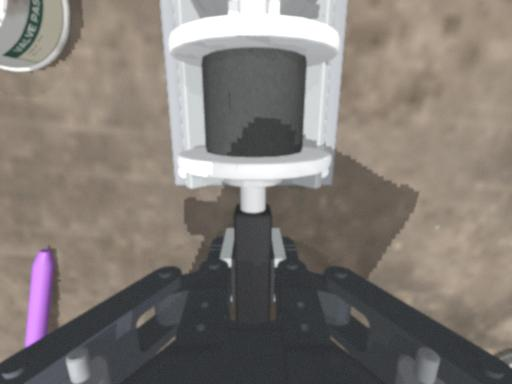

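The roller came back 16 mm with the arbor and is still home. Lifting gently.

Call:
{"fn": "jog_arm", "kwargs": {
  "commands": "0 0 0.003 0 0 0; 0 0 0.008 0 0 0; 0 0 0.016 0 0 0; 0 0 0.026 0 0 0; 0 0 0.038 0 0 0; 0 0 0.05 0 0 0; 0 0 0.062 0 0 0; 0 0 0.074 0 0 0; 0 0 0.086 0 0 0; 0 0 0.098 0 0 0; 0 0 0.11 0 0 0; 0 0 0.12 0 0 0; 0 0 0.125 0 0 0; 0 0 0.125 0 0 0; 0 0 0.125 0 0 0"
}}

```text
time: 18.6
eef_pos: [0.5782, -0.1494, 0.1512]
tcp_rot: [0.999, 0.044, -0.001, -0.0]
contact_force: [0.0, 0.1, -3.4]
opening: 0.191
```

```bash
python3 st.py | head -1; python3 - <<'E'
from ax import *
s=get_state()
c=vision.read_camera("scene"); cv2.imwrite("pics/s8.png",cv2.resize(c["frame"][140:270,180:400,::-1],None,fx=3.5,fy=3.5,interpolation=cv2.INTER_CUBIC))
E
```

```text
18.6 [ 0.5782055  -0.14941587  0.15118466] [ 9.99036522e-01  4.38822324e-02 -5.50232459e-04 -2.73927556e-04] [ 0.04262198  0.13145893 -3.42543224] [-0.03810075  0.24553146 -0.03516101] 0.19146883265438902
```

View pics/tmp.png

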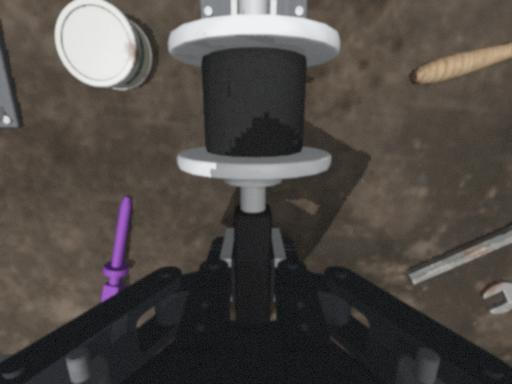

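View pics/s8.png

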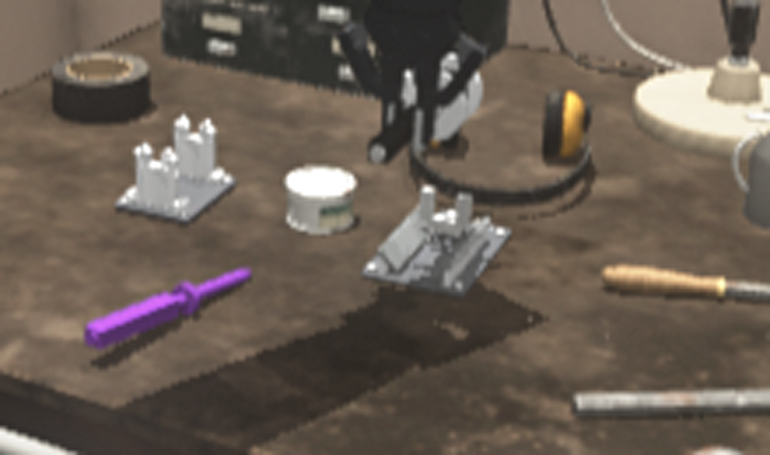

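The roller hangs on the arbor and the cradle is empty. Next: the arbor's pitch in the grip, and whether the collar is still seated.

```bash
python3 - <<'E'
from h import *
c=dict(np.load("tmp.npz"))
def med(r0,r1,u0,u1):
    v,u=np.mgrid[r0:r1,u0:u1]; w=world(c,u.ravel(),v.ravel()); return np.round(np.median(w,0),4)
print("grip hi",med(215,230,248,260),"grip lo",med(285,305,248,260),"neck",med(192,204,250,257),"tip rod",med(0,10,251,258),"far",med(2,5,251,258))
for u in (236,246,254,262,270):
    w=world(c,np.full(60,u),np.arange(150,210)); print(u,[(150+i,round(float(w[i,0]),4),round(float(w[i,2]),3)) for i in range(16,42,2)])
E
```

```text
grip hi [ 0.6028 -0.1469  0.1789] grip lo [ 0.5643 -0.1503  0.1793] neck [ 0.6138 -0.1457  0.1758] tip rod [ 0.6902 -0.1393  0.1751] far [ 0.6908 -0.1392  0.175 ]
236 [(166, 0.6332, 0.204), (168, 0.6327, 0.205), (170, 0.6319, 0.205), (172, 0.6311, 0.204), (174, 0.6304, 0.204), (176, 0.63, 0.205), (178, 0.6288, 0.203), (180, 0.6226, 0.181), (182, 0.6218, 0.181), (184, 0.6211, 0.182), (186, 0.571, 0.001), (188, 0.5685, -0.0), (190, 0.5661, -0.0)]
246 [(166, 0.6334, 0.204), (168, 0.6328, 0.204), (170, 0.6323, 0.205), (172, 0.6315, 0.205), (174, 0.631, 0.205), (176, 0.6299, 0.204), (178, 0.6294, 0.204), (180, 0.6237, 0.184), (182, 0.6228, 0.184), (184, 0.6218, 0.183), (186, 0.6209, 0.183), (188, 0.6177, 0.175), (190, 0.6166, 0.174)]
254 [(166, 0.6339, 0.205), (168, 0.6333, 0.206), (170, 0.6325, 0.205), (172, 0.6317, 0.204), (174, 0.6311, 0.205), (176, 0.6304, 0.205), (178, 0.6297, 0.205), (180, 0.6238, 0.183), (182, 0.6231, 0.184), (184, 0.622, 0.183), (186, 0.6212, 0.183), (188, 0.6186, 0.177), (190, 0.6173, 0.176)]
262 [(166, 0.634, 0.205), (168, 0.6332, 0.204), (170, 0.6328, 0.205), (172, 0.6318, 0.204), (174, 0.6312, 0.204), (176, 0.6305, 0.204), (178, 0.6299, 0.205), (180, 0.6241, 0.183), (182, 0.6233, 0.183), (184, 0.6222, 0.182), (186, 0.6214, 0.183), (188, 0.6183, 0.174), (190, 0.6172, 0.174)]
270 [(166, 0.6343, 0.205), (168, 0.6336, 0.205), (170, 0.6329, 0.204), (172, 0.6322, 0.204), (174, 0.6315, 0.205), (176, 0.6309, 0.205), (178, 0.63, 0.204), (180, 0.624, 0.181), (182, 0.6232, 0.182), (184, 0.6219, 0.18), (186, 0.5745, 0.001), (188, 0.5719, 0.0), (190, 0.5697, 0.0)]
```

The collar's front face and the flange face coincide at x ≈ 0.629, and the arbor is level within about 0.01 rad. Carrying it over to the stand.

Call:
{"fn": "jog_arm", "kwargs": {
  "commands": "0 0.006 0 0 0 0; 0.001 0.018 0 0 0 0; 0.002 0.036 0 0 0 0; 0.003 0.056 0 0 0 0; 0.004 0.076 0 0 0 -0.001; 0.005 0.096 0 0 0 -0.002; 0.006 0.116 0 0 0 -0.003; 0.007 0.136 0 0 0 -0.004; 0.008 0.156 0 0 0 -0.005; 0.009 0.176 0 0 0 -0.006; 0.01 0.196 0 0 0 -0.007; 0.011 0.216 0 0 0 -0.008; 0.012 0.236 0 0 0 -0.008; 0.013 0.254 0 0 0 -0.008; 0.014 0.27 0 0 0 -0.008; 0.0148 0.28 0 0 0 -0.008; 0.0148 0.286 0 0 0 -0.008; 0.0148 0.2882 0 0 0 -0.008; 0.0148 0.2882 0 0 0 -0.008; 0.0148 0.2882 0 0 0 -0.008"
}}

```text
time: 21.2
eef_pos: [0.5934, 0.1382, 0.1518]
tcp_rot: [0.999, 0.04, -0.0, 0.0]
contact_force: [-0.9, -0.2, -4.1]
opening: 0.189
```

```bash
python3 st.py | head -1; python3 - <<'E'
from h import *
c=dict(np.load("tmp.npz"))
def med(r0,r1,u0,u1):
    v,u=np.mgrid[r0:r1,u0:u1]; w=world(c,u.ravel(),v.ravel()); return np.round(np.median(w,0),4)
print("grip hi",med(215,230,248,260),"grip lo",med(285,305,248,260),"neck",med(192,204,250,257),"tip rod",med(0,10,251,258))
E
```

```text
21.2 [0.59343217 0.13819989 0.15183861] [ 9.99215550e-01  3.96015268e-02 -2.04280568e-06  6.14834055e-05] [-0.91396454 -0.16035047 -4.07069593] [-0.01457323  0.24279792 -0.00457454] 0.1890838211260523
grip hi [0.6182 0.1405 0.1796] grip lo [0.5795 0.1374 0.1799] neck [0.629  0.1416 0.1766] tip rod [0.7056 0.1474 0.1759]
```

View pics/tmp.png

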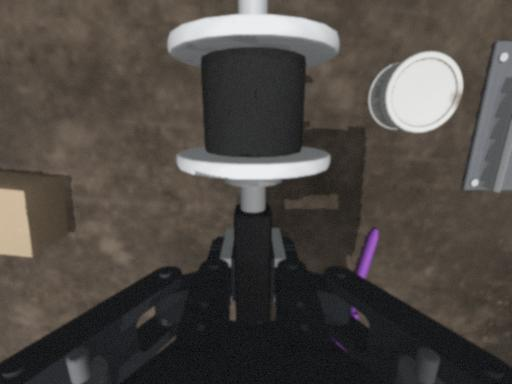

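Lateral position is within 0.5 mm of the original seat pose. Descending to just above the slot mouths.

Call:
{"fn": "jog_arm", "kwargs": {
  "commands": "0 0.0004 -0.008 0 0 0; 0 0.0004 -0.022 0 0 0; 0 0.0004 -0.038 0 0 0; 0 0.0004 -0.054 0 0 0; 0 0.0004 -0.068 0 0 0; 0 0.0004 -0.078 0 0 0; 0 0.0004 -0.083 0 0 0; 0 0.0004 -0.085 0 0 0; 0 0.0004 -0.085 0 0 0"
}}

```text
time: 22.38
eef_pos: [0.5937, 0.139, 0.0672]
tcp_rot: [0.999, 0.04, 0.0, -0.0]
contact_force: [0.0, -0.6, -3.8]
opening: 0.194
```

```bash
python3 st.py | head -1; python3 - <<'E'
from h import *
c=vision.read_camera("scene"); cv2.imwrite("pics/s9.png",cv2.resize(c["frame"][150:250,180:300,::-1],None,fx=6,fy=6,interpolation=cv2.INTER_CUBIC))
E
```

```text
22.375 [0.59374429 0.13903084 0.06724167] [ 9.99203338e-01  3.99064311e-02  4.08372943e-04 -5.94998356e-06] [ 0.04892172 -0.55959356 -3.83600482] [-0.00771364  0.15049307  0.03810074] 0.19442276953857124
```

View pics/tmp.png

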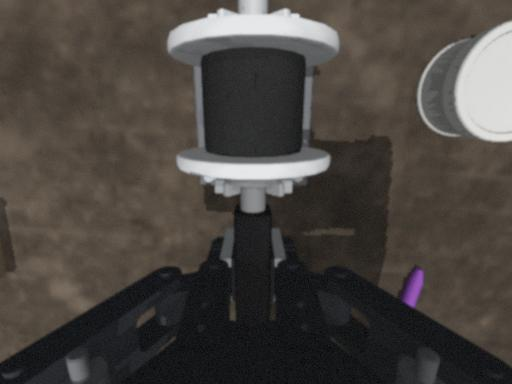

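View pics/s9.png

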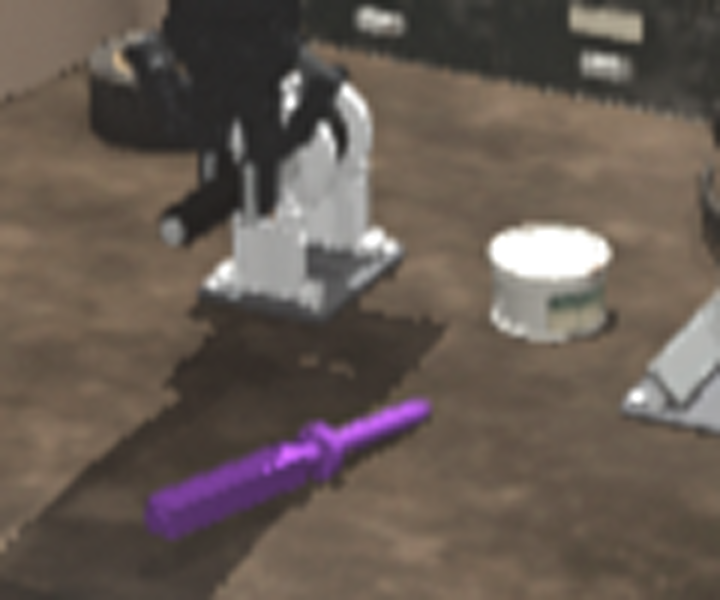

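The stand's prongs are symmetric about the neck (columns 217 and 290, with the neck at 253). Lowering slowly into the slots.

Call:
{"fn": "jog_arm", "kwargs": {
  "commands": "0 0 -0.003 0 0 0; 0 0 -0.006 0 0 0; 0 0 -0.009 0 0 0; 0 0 -0.012 0 0 0; 0 0 -0.015 0 0 0; 0 0 -0.018 0 0 0; 0 0 -0.021 0 0 0; 0 0 -0.024 0 0 0; 0 0 -0.026 0 0 0; 0 0 -0.026 0 0 0"
}}

```text
time: 23.72
eef_pos: [0.5932, 0.139, 0.0406]
tcp_rot: [0.999, 0.04, -0.0, 0.0]
contact_force: [0.3, 0.6, -4.1]
opening: 0.194
```

Call:
{"fn": "jog_arm", "kwargs": {
  "commands": "0 0 -0.001 0 0 0; 0 0 -0.001 0 0 0; 0 0 -0.001 0 0 0"
}}

```text
time: 24.1
eef_pos: [0.5934, 0.139, 0.0399]
tcp_rot: [0.999, 0.04, 0.0, -0.0]
contact_force: [-0.1, -0.0, -4.3]
opening: 0.19
```

Call:
{"fn": "jog_arm", "kwargs": {
  "commands": "0 0 -0.001 0 0 0; 0 0 -0.001 0 0 0; 0 0 -0.001 0 0 0"
}}

```text
time: 24.48
eef_pos: [0.5936, 0.139, 0.039]
tcp_rot: [0.999, 0.04, 0.0, 0.0]
contact_force: [-0.9, -0.3, -2.4]
opening: 0.191
```

```bash
python3 st.py | head -1; python3 - <<'E'
from h import *
c=dict(np.load("tmp.npz"))
def med(r0,r1,u0,u1):
    v,u=np.mgrid[r0:r1,u0:u1]; w=world(c,u.ravel(),v.ravel()); return np.round(np.median(w,0),4)
print("grip hi",med(215,230,248,260),"grip lo",med(285,305,248,260),"neck",med(192,204,250,257),"tip rod",med(0,10,251,258))
E
```

```text
24.475 [0.59356572 0.13904133 0.0390142 ] [9.99203277e-01 3.99093753e-02 2.28834207e-04 4.10681146e-07] [-0.89690064 -0.28017422 -2.42572856] [ 0.01935117  0.16648234 -0.00117443] 0.19054279811487093
grip hi [0.6183 0.1414 0.0669] grip lo [0.5796 0.1382 0.067 ] neck [0.6291 0.1425 0.0638] tip rod [0.7056 0.1483 0.0636]
```

View pics/tmpc.png

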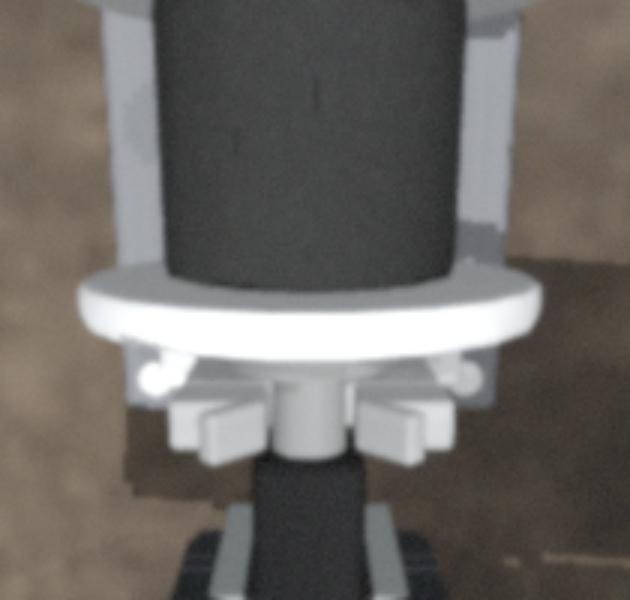

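The load is transferring to the stand (-4.3 to -2.4 N) and the heights match the original ones. A last 0.6 mm.

Call:
{"fn": "jog_arm", "kwargs": {
  "commands": "0 0 -0.0006 0 0 0; 0 0 -0.0006 0 0 0; 0 0 -0.0006 0 0 0"
}}

```text
time: 24.9
eef_pos: [0.5938, 0.139, 0.0387]
tcp_rot: [0.999, 0.04, 0.001, -0.0]
contact_force: [-1.0, -0.2, -0.2]
opening: 0.193
```

Call:
{"fn": "jog_arm", "kwargs": {
  "commands": "0 0 0 0 0 0; 0 0 0 0 0 0; 0 0 0 0 0 0; 0 0 0 0 0 0; 0 0 0 0 0 0; 0 0 0 0 0 0",
  "gripper": 75,
  "grip_force": 20
}}

```text
time: 25.65
eef_pos: [0.5934, 0.139, 0.0382]
tcp_rot: [0.999, 0.04, 0.0, 0.0]
contact_force: [0.1, -1.2, -0.1]
opening: 0.749
```

```bash
python3 st.py | head -1
```

```text
25.65 [0.59339136 0.139026   0.03821697] [9.99203448e-01 3.99057584e-02 1.01426163e-05 9.91571761e-07] [ 0.12639985 -1.15811128 -0.14262024] [-0.01962576  0.01741804 -0.04109469] 0.7489903761074457
```

View pics/tmp.png

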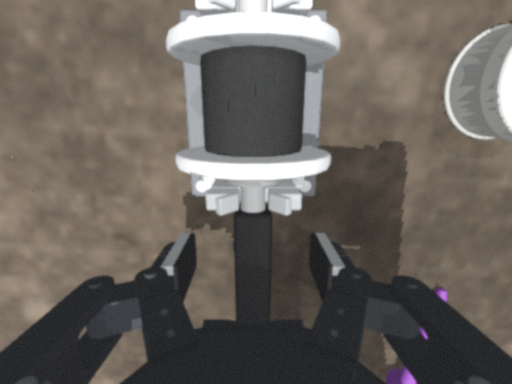

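Released, and the fingers are clear on both sides. Rising straight up and checking.

Call:
{"fn": "jog_arm", "kwargs": {
  "commands": "0 0 0.01 0 0 0; 0 0 0.03 0 0 0; 0 0 0.06 0 0 0; 0 0 0.1 0 0 0; 0 0 0.14 0 0 0; 0 0 0.17 0 0 0; 0 0 0.19 0 0 0; 0 0 0.19 0 0 0; 0 0 0.19 0 0 0"
}}

```text
time: 26.82
eef_pos: [0.5926, 0.139, 0.2268]
tcp_rot: [0.999, 0.04, -0.001, 0.0]
contact_force: [0.7, 0.3, -0.2]
opening: 0.749
```

```bash
python3 - <<'E'
from ax import *
s=get_state(); print(s["time"],s["eef_pos"],s["contact_force"])
c=snap("wrist","w10")
cv2.imwrite("pics/w10c.png",cv2.resize(c["frame"][20:240,180:330,::-1],None,fx=4,fy=2.7,interpolation=cv2.INTER_CUBIC))
for q in("arbor","roller"):
    for r in cut_out("wrist",q):
        print(q,r["conf"],np.round(r["box"])); v,u=np.nonzero(r["pixels"]); P=world(c,u,v); print(np.round(np.percentile(P,[1,50,99],axis=0),4))
        if q=="arbor" and abs(r["box"][0]-254)<12:
            a=arbor(c,r["pixels"]); k=a[:,0]>160; mid=(a[k,1]+a[k,2])/2; P=onplane(c,mid,a[k,0],.058); print("grip yaw",np.polyfit(P[:,0],P[:,1],1),P[-1])
for v in list(range(36,70,3))+list(range(100,160,2)): print(v,[tuple(np.round(world(c,u,v)[[0,2]],4)) for u in (246,254,262)])
for n,q in (("top","tin_1"),("top","screw_carton"),("top","cold_chisel")):
    t=vision.read_camera("top"); r=cut_out("top",q)[0]; v,u=np.nonzero(r["pixels"]); print(q,np.round(np.median(world(t,u,v),0),3),np.round(r["box"]))
E
```

```text
26.825 [0.59260139 0.13895343 0.22679216] [ 0.74533096  0.29682398 -0.20490148]
arbor 0.9 [333. 267.  42. 121.]
[[ 0.3531 -0.0118  0.0044]
 [ 0.5094 -0.001   0.0136]
 [ 0.5493  0.0284  0.03  ]]
arbor 0.66 [252. 143.  17. 184.]
[[0.525  0.128  0.0576]
 [0.5992 0.141  0.0663]
 [0.7242 0.1545 0.072 ]]
grip yaw [0.0779083 0.0932876] [0.51769674 0.13545764 0.058     ]
roller 0.72 [255. 110.  62.  47.]
[[0.6432 0.116  0.0082]
 [0.6701 0.146  0.0793]
 [0.6941 0.1762 0.0931]]
roller 0.68 [255. 145.  22. 189.]
[[5.209e-01 1.264e-01 2.000e-04]
 [5.992e-01 1.410e-01 6.620e-02]
 [7.242e-01 1.547e-01 7.240e-02]]
36 [(np.float64(0.7551), np.float64(-0.0003)), (np.float64(0.7561), np.float64(-0.0014)), (np.float64(0.7572), np.float64(-0.0024))]
39 [(np.float64(0.7521), np.float64(-0.0013)), (np.float64(0.7524), np.float64(0.0005)), (np.float64(0.7531), np.float64(0.0009))]
42 [(np.float64(0.7486), np.float64(-0.0005)), (np.float64(0.749), np.float64(0.0012)), (np.float64(0.7503), np.float64(-0.0011))]
45 [(np.float64(0.7453), np.float64(-0.0007)), (np.float64(0.7457), np.float64(0.0013)), (np.float
[... 4451 characters left out ...]
at64(0.0652))]
152 [(np.float64(0.6229), np.float64(0.0644)), (np.float64(0.6235), np.float64(0.0638)), (np.float64(0.6246), np.float64(0.0666))]
154 [(np.float64(0.6207), np.float64(0.0646)), (np.float64(0.6217), np.float64(0.0667)), (np.float64(0.614), np.float64(0.0071))]
156 [(np.float64(0.6186), np.float64(0.0659)), (np.float64(0.6194), np.float64(0.0663)), (np.float64(0.6101), np.float64(-0.001))]
158 [(np.float64(0.6164), np.float64(0.0663)), (np.float64(0.6172), np.float64(0.0665)), (np.float64(0.6075), np.float64(0.0001))]
tin_1 [ 0.694 -0.007  0.041] [256. 172.  23.  26.]
screw_carton [0.55  0.4   0.055] [128. 218.  40.  28.]
cold_chisel [ 0.524 -0.42   0.015] [388. 222.  48.  34.]
```

View pics/w10c.png

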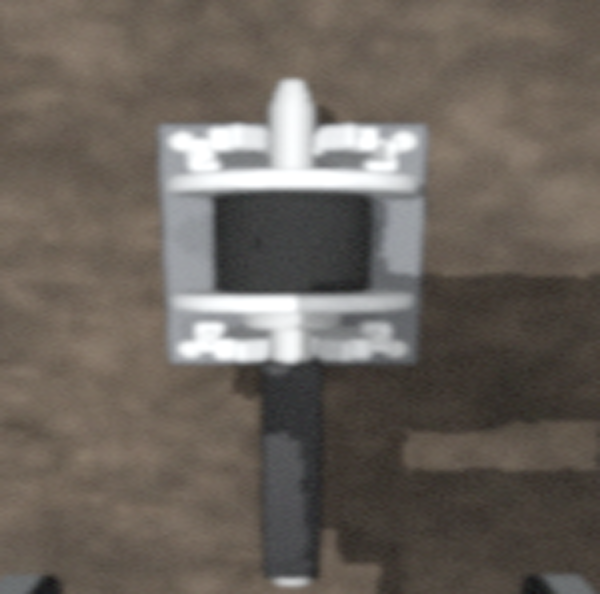

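The arbor is back in both slots: tip at 0.727, grip end at 0.518 and yaw 0.078, all as at the start. The flange is on the collar, and the bystanders' image boxes are unchanged. Handing in.

```bash
python3 -c "
from plant import ctrl,get_state
print(ctrl.sign_off()); print(get_state()['time'])"
```

```text
the job is handed in; nothing more can be done
None
the job is handed in; nothing more can be done
```

The job is handed in at about 27 s of the 72 s allowed, and by my own checks every step was met; sign-off gave no verdict.

**What I did:**
- I took the black-gripped arbor out of the stand and threaded it into the roller. The roller slid 24 mm to the plate with about 6–8 N of drag.
- I pressed the collar home at about 14.5 N on the wrist sensor; no reading went above about 15 N. It was held over 11 N for more than 0.5 s.
- I drew back 16 mm, lifted the roller about 125 mm clear, carried it over, laid the arbor in the slots and let go.

**Last checks:**
- **Arbor position:** its ends are within about 1 mm of where they started. Its yaw is 0.078 rad against 0.080 before, and its height is as before.
- **Roller on collar:** the flange face and the collar front both measure x ≈ 0.644 m, so it is home. The camera only resolves this to about 1 mm, against the 1.7 mm limit.
- **Release:** the fingers are open and 19 cm above the seat pose, with no contact force beyond noise (0.8 N or less).
- **Bystanders:** the tin, carton and chisel have the same image boxes as at the start, to 1–5 px. The chisel's depth-based position differs by about 17 mm in total (10 mm in x, 14 mm in y), more than the 15 mm limit. I put that down to its mask changing, because the arm never came near it.

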